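# Unhook the test weight from a spring-keeper hook

## Robot

A 7-joint arm with a two-finger parallel gripper is mounted at the origin on the work surface. World frame = base frame: x ahead of the robot, y to its left, z up, the work surface at z = 0. Lengths are in m, angles in rad, forces in N, time in s.
With the tool pointing down it reaches from about 0.4 to 0.85 m from the base axis. Payload 10.4 kg.
Tool frame: the origin (TCP) lies on the centre line of the jaws, within the pads' length; the fingertips stand 17 mm ahead of it and the grasp point (between the pads) lies 2 mm behind it (manip.tcp_to_tips is the distance from the TCP to the fingertips, in m); z points along the fingers, x is the direction in which the jaws open and shut, and the axes are right-handed (so a half turn about z gives the same grasp; the last joint's range is limited). The gripper opens to 85 mm and grips with 20 to 120 N. Pads are 22 mm wide; open, the fingers measure 114 mm over their backs; the gripper's body (76 mm by 85 mm) begins 54 mm behind the grasp point. The pads swing forward as they close: fully open they stand 13 mm farther back than shut.
Start: joints at [-1.143, 0.332, -0.065, 1.46, 0.022, 1.35, -0.088], TCP at [0.272, 0.563, 0.225] pointing down, gripper open.
Joint ranges: [-2.6, 2.6], [-0.5, 2.12], [-1.47, 1.34], [0.16, 2.42], [-1.27, 4.41], [0.06, 2.06], [-2.6, 2.6]. Speed limits (rad/s): [2.22, 2.22, 2.79, 2.79, 3.14, 3.14, 3.14].

## Interface

Orientations are given as a unit quaternion [x, y, z, w].
In Python, from workcell import manip gives the robot as it stands.
- The arm moves only by the shell command python3 -m pendant 'ROWS' [FORCE]. ROWS is JSON, a list of rows, each a list of 3 entries, a list of its own where there are three numbers: the shift along the world's x, y, z in cm, then the turn, a rotation vector about the world's x, y, z in degrees, then the closure in counts, from 0 (fully open) to 255 (shut). A call has 1 to 12 rows; each row shifts and turns the pose as measured when the row begins; what a row does not reach is not made up. A row lasts 1/8 s, in which the tool goes at most 62.5 mm and 10.7 degrees, less where a joint would pass 70% of its speed; a pose out of reach is approached as far as the arm can. A call is refused whole if a number of a shift passes 6.25 or a number of a turn 10.7, either way. A call with a gripper value outside its range is refused whole. The fingers move at their own pace and stop on an object; FORCE is the grip in N (left out, the last holds). Time passes only in rows, so rows that do not move let the fingers close. It gives the time, the measured TCP pose, the force and the opening at its end, in the units of the state.
- manip.get_obs(): the state, without advancing time (a new reading comes with each control period).
- manip.camera(name): name is "side" or "top" or "wrist"; returns a dict with "pixels" (400x640x3 uint8, red, green, blue), "range_z" (400x640 float32, m along the optical axis (not along the pixel's ray), 0 where there is no reading), "K" (3x3 intrinsics, pixels), "dist" ([k1, k2, p1, p2, k3] as OpenCV has them; the pictures are not rectified), "origin" and "rotation" of the camera in the world; the wrist camera has in their place "hand_eye" (4x4, takes a point from camera to tool coordinates, whose origin is the TCP and whose axes are the tool frame's). Camera axes: x right, y down, z forward; pixel columns grow to the right and rows downward; lengths in m; the calibration is good to about 2 mm. A picture is of the moment at which its call begins: read the wrist's pose just before it.
- manip.hand_in(): hands the job in, once; it reports no verdict.
The state is a dict: "clock": time; "joint_pos": joint angles; "joint_velocities": joint speeds; "tau": joint torques, N m; "position": TCP position; "ee_rot": TCP orientation; "ft_force": force on the tool from outside, world axes, zero at the start; "torque": the same for the moment, N m; "grip_width": opening from 0.0 (shut) to 1.0 (fully open).
Only numpy, scipy, OpenCV 4.12 (cv2) and the standard library are available. Lean on these libraries where they do the work, as an engineer would, in place of code of your own. Each camera call takes 0.05 s, during which the arm holds its last target.

## Task

The hanging test weight has done its job on the pull-test hook: press the hook's sprung keeper back with the weight's own pin, lift the weight off the hook and stand it upright on the floor of the empty bay of the storage tray, then let go. Feel your way and strain nothing: no hard push or pull of the weight on the hook or keeper, no fingers or arm against the stand, set it down gently, and leave everything else on the bench where it is.

Things in the scene. Friction and masses are not known exactly. Their poses are not given: they have to be found in the camera images.
- stand: Fixed hook stand. Origin on the bench below the nominal place of the hung pin; +x from the hook's nose back to the column, y across the hook, z up. Base plate 130 x 100 x 12 mm at x = 20 to 150 mm; column at x = 55 to 81 mm, 147 mm tall. The hook is a 14 mm wide (y) steel bar: an arm from the column towards -x (z = 111 to 125 mm), its end turned up as a nose and back over as a lip.
- lip (a point): Nominal free end of the hook's lip, stand axes, 143 mm above the bench, 14 mm behind (+x of) the stand's origin. The lip (z = 139 to 147 mm) runs from here 27 mm towards -x to the nose, whose outside is 47 mm from here. The pin lies under it and can rise only 4 mm. The real lip lies up to 8 mm either way along x: see keeper.
- keeper (a point): Nominal middle of the shut keeper's front face, stand axes. A plate (z = 127 to 147 mm) closing the gap behind the lip; it slides level to +x on a spring (3 N to start, 6 N at 13 mm, then a solid stop). The 10 mm pin clears the lip once it is pressed 10 mm back. Hook, lip, keeper and stop are clamped as one up to 8 mm off nominal along x, not shown by any pose: feel for the stop. Over 16 N strains it.
- weight: Hanging steel test weight, 0.4 to 0.75 kg. Origin: centre of its underside; z up, y along its pin. Block 50 (x) x 46 (y) x 35 mm; legs 12 x 6 mm at y = -17 and +17 mm up to a cross piece 14 x 40 mm (z = 129 to 137 mm) with a grip lug on it (top z = 163 mm). The pin joins the legs at z = 103 mm; the hook's arm passes through the window between pin and block.
- pin (a point): Middle of the weight's pin, 10 mm thick, weight axes; 130 mm above the bench while hung in the hook under the lip. Once raised 22 mm or more it is above lip and keeper (raised 49 mm the block would meet the hook's arm from below); then it must still go out over the nose, to 70 mm or more on the -x side of the stand's origin, before it can rise freely.
- lug (a point): Middle of the weight's grip lug, 46 mm above the pin: where to grip it, across 14 mm (weight's x) or 26 mm (y). Fingers may reach at most 25 mm below this point, or they meet lip and keeper.
- tray: Fixed storage tray, 100 (x) x 152 (y) x 28 mm, walls 5 mm, floor 5 mm, with a wall along x in the middle that makes two bays. Origin: centre of its underside.
- bay (a point): Centre of the floor of the tray's empty bay (5 mm above the bench), on the tray's +y side; axes of the tray. The bay is 90 (x) x 68 mm (y).
- small_weight: The smaller weight of the same shape standing in the other (-y) bay, 40 x 36 mm block, about 81 mm tall; leave it alone. Origin at its underside.
- driver: Screwdriver lying on the bench. Origin at its underside.
- spanner: Open wrench lying on the bench. Origin at its underside.
- tape: Roll of rubber tape, 90 mm across, 22 mm tall. Origin at its underside.
- flange: Small steel flange ring, 44 mm across, 10 mm tall. Origin at its underside.
- cup: Open aluminium cup, 70 mm across, 60 mm tall. Origin at its underside.
- grinder: Body of an angle grinder lying down, about 250 mm long and 60 mm tall. Origin at its underside.
- oil: White bottle 48 mm across, 130 mm tall. Origin at its underside.

How it is judged:
By the outcome, as a careful person would: the job done as asked, in the order asked, and still so for the second after the job is handed in, with the robot touching nothing.
It also fails if it takes over 69 s, if anything falls off the work surface, if the arm or the gripper's body presses on something with over 40 N, if the wrist force passes 120 N, or if a joint passes its speed limit or range.

## Working session

There is one attempt and no reset: what is moved stays moved. The work goes in short steps, Python scripts to look and compute and a shell command to move; the robot and the scene stay as the last step left them, time stands still between calls to the robot, and variables do not carry over. Pictures are saved under pics/ and viewed, and the job is handed in when it is done.

```bash
ls; mkdir -p pics; python3 - <<'E'
from workcell import manip
import cv2,numpy as np
print(manip.get_obs())
for n in ["side","top","wrist"]:
    c=manip.camera(n); cv2.imwrite(f"pics/{n}0.png",c["pixels"][:,:,::-1]); np.savez(f"{n}0.npz",**c)
    print(n,c["K"],c["dist"],c.get("origin"),c.get("rotation"),c.get("hand_eye"))
E
```

```text
pics
{'clock': 0.0, 'joint_pos': array([-1.14255435,  0.33284638, -0.06471035,  1.46093314,  0.02157763,
        1.34989332, -0.0884833 ]), 'joint_velocities': array([-2.92670468e-05, -1.22737862e-04, -3.27569322e-04,  9.24973157e-04,
       -5.67121427e-05, -7.83091579e-05,  5.08991127e-04]), 'tau': array([-5.55849620e-04, -6.25451517e+01,  4.89063410e-02, -3.91603518e+01,
        1.62366912e-02,  9.87934414e-03, -1.05173282e-05]), 'position': array([0.2721543 , 0.5622123 , 0.22373578]), 'ee_rot': array([ 8.47255775e-01,  5.31184687e-01, -5.76376699e-04,  3.84543989e-04]), 'ft_force': array([1.02045939, 0.21214845, 0.06958164]), 'torque': array([ 0.00312162, -0.00335295, -0.03719223]), 'grip_width': 1.0004240072002357}
side [[461.2945182    0.         318.55598426]
 [  0.         461.2945182  198.41514346]
 [  0.           0.           1.        ]] [-0.00349864  0.          0.          0.          0.        ] [0.4051159  0.70236205 0.92059236] [-0.11193509  0.92042516 -0.37096955  0.05166871] None
top [[454.61153351   0.         326.95071305]
 [  0.         454.61153351 201.47232302]
 [  0.           0.           1.        ]] [-0.10898126  0.          0.          0.          0.        ] [ 0.34464446 -0.01640079  1.35383763] [-0.69486948  0.71311008 -0.06819264  0.06308875] None
wrist [[333.12555943   0.         323.80962335]
 [  0.         333.12555943 205.61864407]
 [  0.           0.           1.        ]] [-0.0149765  0.         0.         0.         0.       ] None None [[ 9.99999130e-01  8.74103877e-04  9.87598161e-04 -1.58592090e-03]
 [-1.14034968e-03  9.49256777e-01  3.14500032e-01 -8.16583900e-02]
 [-6.62578551e-04 -3.14500885e-01  9.49256949e-01 -1.50838544e-01]
 [ 0.00000000e+00  0.00000000e+00  0.00000000e+00  1.00000000e+00]]
```

View pics/side0.png

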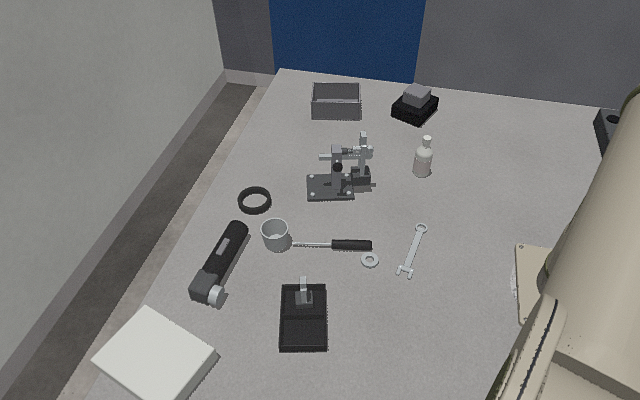

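View pics/top0.png

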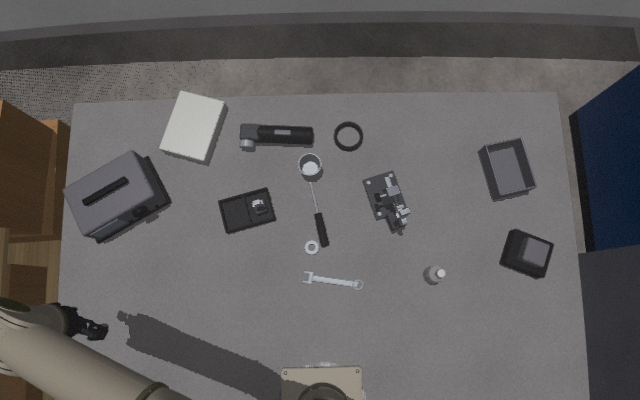

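View pics/wrist0.png

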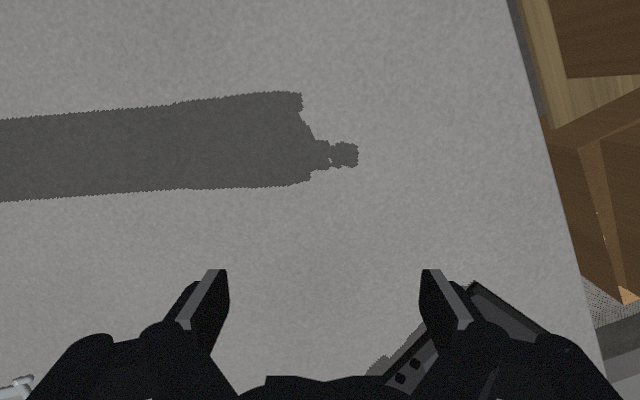

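The side picture shows the stand at about (340,170) with the weight hung at (365,160), and the tray at (303,318), whose bay nearer the camera is empty. In the top picture the stand is at (388,200) and the tray at (247,210). Next I'll crop and zoom, and project the depth.

```bash
cat > h.py <<'E'
import numpy as np,cv2
from scipy.spatial.transform import Rotation as R
def cloud(c,T=None):
    K=c["K"];h,w=c["range_z"].shape
    u,v=np.meshgrid(np.arange(w),np.arange(h))
    p=cv2.undistortPoints(np.stack([u,v],-1).reshape(-1,1,2).astype(float),K,c["dist"]).reshape(h,w,2)
    z=c["range_z"][...,None]
    P=np.concatenate([p*z,z],-1)
    if T is None:
        Rm=np.array(c["rotation"]); Rm=R.from_quat(Rm).as_matrix() if Rm.size==4 else Rm
        t=np.array(c["origin"])
    else: Rm,t=T[:3,:3],T[:3,3]
    return P@Rm.T+t
def toolT(o):
    T=np.eye(4);T[:3,:3]=R.from_quat(o["ee_rot"]).as_matrix();T[:3,3]=o["position"];return T
E
python3 - <<'E'
import numpy as np,cv2
from h import *
for n,(u0,u1,v0,v1) in dict(side=(260,440,110,230),top=(340,440,150,250)).items():
    c=dict(np.load(n+"0.npz")); P=cloud(c)
    im=c["pixels"][v0:v1,u0:u1,::-1]; cv2.imwrite(f"pics/{n}z.png",cv2.resize(im,None,fx=4.4 if n=="side" else 6,fy=4.4 if n=="side" else 6,interpolation=cv2.INTER_CUBIC)[:600,:800])
    ok=c["range_z"]>0
    print(n,ok.mean(),"bench z", np.median(P[...,2][ok]))
c=dict(np.load("top0.npz"));P=cloud(c)
def rect(mask,lab):
    m=P[mask]; r=cv2.minAreaRect(m[:,:2].astype(np.float32)*1000); print(lab,len(m),r,np.median(m,0)); print(cv2.boxPoints(r).round())
X,Y,Z=P[...,0],P[...,1],P[...,2]
v,u=np.mgrid[:400,:640]
base=(abs(Z-.012)<.006)&(u>360)&(u<412)&(v>165)&(v<238); rect(base,"base")
tr=(Z>.02)&(Z<.034)&(u>210)&(u<285)&(v>180)&(v<240); rect(tr,"tray rim")
big=(Z>.12)&(Z<.2)&(u>360)&(u<420)&(v>160)&(v<240); rect(big,"top")
for zz in np.argwhere(big): print(zz,P[tuple(zz)].round(3),end=";")
E
```

```text
side 0.99601171875 bench z -0.000302573637570136
top 0.99599609375 bench z -0.0011323846818831473
base 889 ((596.233154296875, -207.75503540039062), (152.8236083984375, 220.47964477539062), 86.45799255371094) [ 0.6241448  -0.18775865  0.01216334]
[[ 481. -277.]
 [ 702. -291.]
 [ 711. -138.]
 [ 491. -125.]]
tray rim 476 ((576.023681640625, 211.11929321289062), (101.48320770263672, 153.84202575683594), 14.43513298034668) [0.57587921 0.19685582 0.0273351 ]
[[508. 273.]
 [546. 124.]
 [644. 149.]
 [606. 298.]]
top 527 ((569.6162109375, -208.61734008789062), (140.823974609375, 67.36581420898438), 33.57307052612305) [ 0.57712689 -0.2130088   0.1455101 ]
[[ 492. -219.]
 [ 530. -276.]
 [ 647. -198.]
 [ 610. -142.]]
[176 387] [ 0.644 -0.198  0.122];[176 388] [ 0.643 -0.2    0.127];[177 384] [ 0.641 -0.189  0.124];[177 385] [ 0.64  -0.191  0.128];[177 386] [ 0.642 -0.195  0.121];[177 387] [ 0.64  -0.197  0.128];[177 388] [ 0.64  -0.2    0.126];[178 384] [ 0.639 -0.189  0.122];[178 385] [ 0.637 -0.191  0.13 ];[178 387] [ 0.638 -0.197  0.126];[178 388] [ 0.638 -0.2    0.125];[178 389] [ 0.637 -0.
[... 16307 characters left out ...]
0.127];[222 401] [ 0.512 -0.227  0.138];[222 402] [ 0.51  -0.229  0.145];[222 403] [ 0.51  -0.231  0.146];[222 404] [ 0.511 -0.235  0.143];[222 405] [ 0.51  -0.236  0.148];[222 406] [ 0.51  -0.239  0.147];[223 400] [ 0.51  -0.226  0.126];[223 401] [ 0.509 -0.227  0.137];[223 402] [ 0.507 -0.228  0.148];[223 403] [ 0.507 -0.231  0.147];[223 404] [ 0.508 -0.234  0.144];[223 405] [ 0.507 -0.236  0.147];[223 406] [ 0.508 -0.24   0.143];[223 407] [ 0.507 -0.242  0.147];[224 401] [ 0.507 -0.228  0.13 ];[224 402] [ 0.505 -0.229  0.143];[224 403] [ 0.505 -0.231  0.144];[224 404] [ 0.505 -0.233  0.148];[224 405] [ 0.506 -0.238  0.139];[225 401] [ 0.505 -0.228  0.129];[225 402] [ 0.503 -0.229  0.141];
```

```bash
python3 - <<'E'
import numpy as np
from h import *
c=dict(np.load("side0.npz"));P=cloud(c)
v,u=np.mgrid[:400,:640];Z=P[...,2]
m=(u>305)&(u<380)&(v>125)&(v<205)
for lo,hi in [(.004,.018),(.1,.125),(.125,.15),(.15,.185)]:
    k=m&(Z>lo)&(Z<hi); q=P[k]; r=cv2.minAreaRect(q[:,:2].astype(np.float32)*1000); print(lo,len(q),r,q.mean(0)); print(cv2.boxPoints(r).round())
k=m&(Z>.158); print([(tuple(a[::-1]),tuple(P[tuple(a)].round(3))) for a in np.argwhere(k)])
E
```

```text
0.004 1153 ((601.7504272460938, -320.13134765625), (231.6085968017578, 342.9850769042969), 11.113534927368164) [ 0.61465581 -0.20982645  0.01136614]
[[ 455. -174.]
 [ 521. -511.]
 [ 748. -466.]
 [ 682. -130.]]
0.1 294 ((567.35107421875, -196.47157287597656), (139.90371704101562, 63.30111312866211), 18.896026611328125) [ 0.57454363 -0.19895981  0.11831878]
[[ 491. -189.]
 [ 511. -249.]
 [ 644. -204.]
 [ 623. -144.]]
0.125 447 ((570.797607421875, -210.34136962890625), (133.14053344726562, 70.50811767578125), 40.97224044799805) [ 0.56629434 -0.20727043  0.13846624]
[[ 497. -227.]
 [ 544. -281.]
 [ 644. -193.]
 [ 598. -140.]]
0.15 90 ((563.0299072265625, -224.28660583496094), (84.85008239746094, 39.17686462402344), 4.160677909851074) [ 0.53228782 -0.21703232  0.16647985]
[[ 519. -208.]
 [ 522. -247.]
 [ 607. -241.]
 [ 604. -202.]]
[((np.int64(320), np.int64(127)), (np.float64(0.405), np.float64(0.702), np.float64(0.921))), ((np.int64(332), np.int64(130)), (np.float64(0.405), np.float64(0.702), np.float64(0.921))), ((np.int64(360), np.int64(131)), (np.float64(0.542), np.float64(-0.241), n
[... 12139 characters left out ...]
4(0.405), np.float64(0.702), np.float64(0.921))), ((np.int64(335), np.int64(172)), (np.float64(0.405), np.float64(0.702), np.float64(0.921))), ((np.int64(364), np.int64(173)), (np.float64(0.405), np.float64(0.702), np.float64(0.921))), ((np.int64(311), np.int64(176)), (np.float64(0.405), np.float64(0.702), np.float64(0.921))), ((np.int64(350), np.int64(190)), (np.float64(0.405), np.float64(0.702), np.float64(0.921))), ((np.int64(359), np.int64(191)), (np.float64(0.405), np.float64(0.702), np.float64(0.921))), ((np.int64(333), np.int64(193)), (np.float64(0.405), np.float64(0.702), np.float64(0.921))), ((np.int64(328), np.int64(198)), (np.float64(0.405), np.float64(0.702), np.float64(0.921)))]
```

View pics/sidez.png

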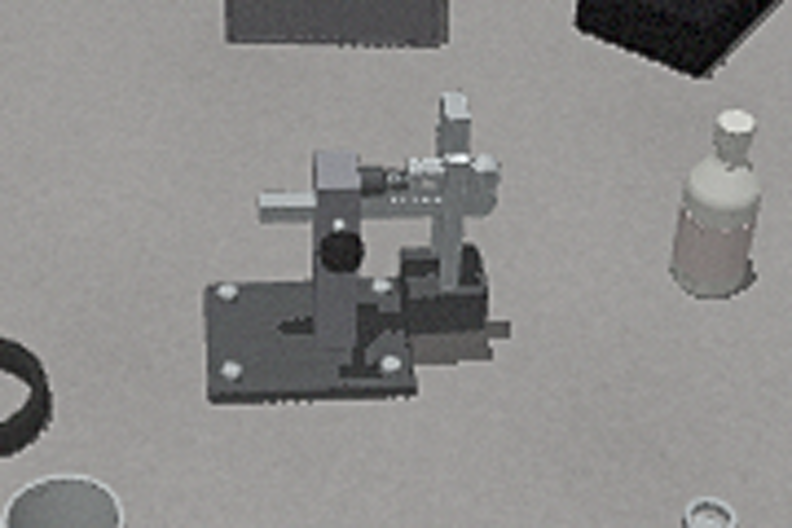

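View pics/topz.png

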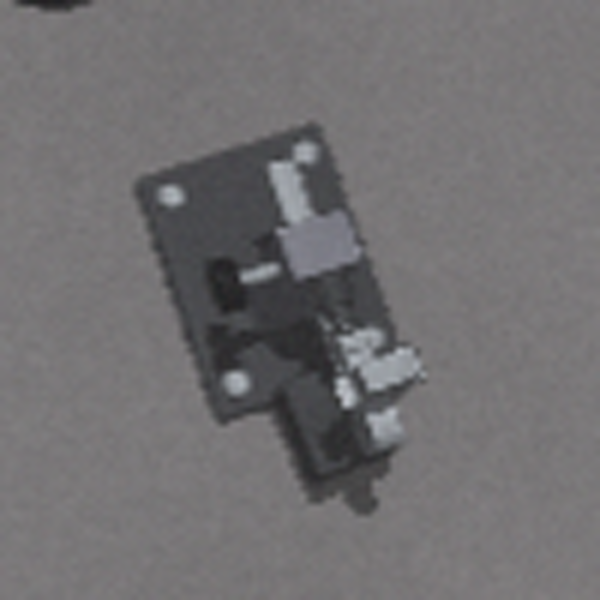

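```bash
python3 - <<'E'
import numpy as np
from h import *
c=dict(np.load("top0.npz"));P=cloud(c);Z=P[...,2]
v,u=np.mgrid[:400,:640];bx=(u>360)&(u<415)&(v>165)&(v<238)
def rect(m,l,pts=False):
    q=P[m];r=cv2.minAreaRect(q[:,:2].astype(np.float32)*1000);b=cv2.boxPoints(r)
    print(l,len(q),np.round(r[0],1),np.round(r[1],1),round(r[2],1),b.round().tolist())
rect(bx&(Z>.184)&(Z<.2),"lug")
# base plate upper half clean: take region connected, bright-free
m=((abs(Z-.012)<.004)&bx).astype(np.uint8); n,l,s,_=cv2.connectedComponentsWithStats(m,connectivity=4);print(s)
k=1+np.argmax(s[1:,4]); q=l==k; q=cv2.erode(q.astype(np.uint8),np.ones((3,3)))>0; rect(q,"base")
# lip/nose: z .147
rect(bx&(abs(Z-.147)<.006)&(u>=399)&(v>=217),"noselip")
rect(bx&(abs(Z-.147)<.006)&(v<196),"columntop")
E
```

```text
lug 55 [ 532.6 -228.5] [13.6 25.4] 18.7 [[522.0, -219.0], [530.0, -243.0], [543.0, -238.0], [535.0, -214.0]]
[[     0      0    640    400 255243]
 [   384    166      1      1      1]
 [   362    171     36     49    686]
 [   389    176      1      2      2]
 [   412    179      1      1      1]
 [   402    182      2      1      2]
 [   398    186      1      2      2]
 [   399    188      1      2      2]
 [   400    191      1      1      1]
 [   399    193      8     16     55]
 [   398    196      1      1      1]
 [   383    222      1      1      1]
 [   387    225      1      1      1]
 [   370    234      1      1      1]
 [   412    237      1      1      1]]
base 134 [ 614.  -202.3] [121.8  92. ] 16.2 [[543.0, -175.0], [568.0, -263.0], [685.0, -229.0], [660.0, -141.0]]
noselip 45 [ 515.4 -232. ] [21.8 13.8] 18.6 [[503.0, -229.0], [507.0, -242.0], [528.0, -235.0], [523.0, -222.0]]
columntop 119 [ 596.8 -208. ] [27.2 34.1] 13.4 [[580.0, -195.0], [587.0, -228.0], [614.0, -222.0], [606.0, -188.0]]
```

The side zoom shows the column at (337,180) and the weight's lug top at (455,100), with the hook and keeper between them. The top zoom shows the lug at (388,365), the nose at (385,425) and the column top at (320,245). From these:
- **Stand:** yaw about 17.7°, origin about (0.532, -0.228).
- **Bay:** about (0.567, 0.247), with the tray's yaw about 14°.

I'll move towards the stand.

```bash
python3 -m pendant '[[[2,-5.5,1],[0,0,-4],0],[[2,-5.5,1],[0,0,-4],0],[[2,-5.5,1],[0,0,-4],0],[[2,-5.5,1],[0,0,-4],0],[[2,-5.5,1],[0,0,-4],0],[[2,-5.5,1],[0,0,-4],0],[[2,-5.5,1],[0,0,-4],0],[[2,-5.5,1],[0,0,-4],0],[[2,-5.5,1],[0,0,-4],0],[[2,-5.5,0.5],[0,0,-4],0],[[2,-5.5,0],[0,0,-4],0],[[1,-5,0],[0,0,-2],0]]' 60
```

```text
clock: 1.65
position: [0.5024, -0.1126, 0.319]
ee_rot: [0.989, 0.148, -0.001, -0.001]
ft_force: [1.1, 0.8, -0.1]
grip_width: 0.994
```

```bash
cat > look.py <<'E'
import sys
from workcell import manip
from h import *
name=sys.argv[1]
o=manip.get_obs(); c=manip.camera("wrist"); T=toolT(o)@c["hand_eye"]; P=cloud(c,T)
cv2.imwrite(f"pics/{name}.png",c["pixels"][:,:,::-1]); np.savez(name+".npz",P=P,T=T,**c)
print(o["position"].round(4),o["ft_force"].round(2))
E
python3 - <<'E'
E
python3 look.py w1
```

```text
[ 0.5024 -0.1126  0.319 ] [ 1.07  0.79 -0.11]
```

View pics/w1.png

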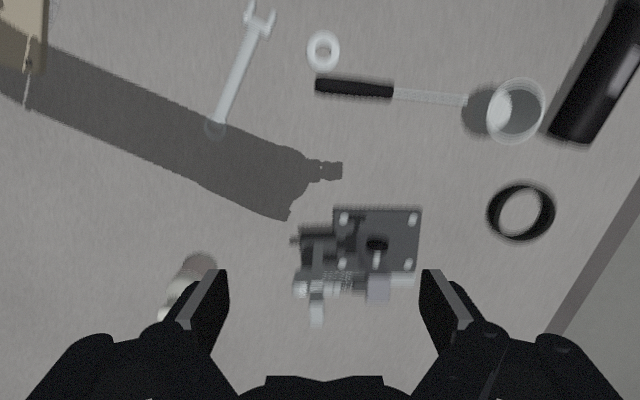

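The picture (blurred by motion) shows the stand at (375,240) and the lug at (317,310) between the open fingers. I'll hold still and look again.

```bash
python3 -m pendant '[[[0.5,-2,0],[0,0,0.7],0],[[0,0,0],[0,0,0],0],[[0,0,0],[0,0,0],0]]'; python3 look.py w2; python3 - <<'E'
import numpy as np
from h import *
d=np.load("w2.npz");P=d["P"];Z=P[...,2];ok=d["range_z"]>0
near=ok&(np.hypot(P[...,0]-.56,P[...,1]+.22)<.13)
def rect(m,l):
    m=m.astype(np.uint8);n,lb,s,_=cv2.connectedComponentsWithStats(m);k=1+np.argmax(s[1:,4]);m=lb==k
    q=P[m];r=cv2.minAreaRect(q[:,:2].astype(np.float32)*1000);b=cv2.boxPoints(r)
    print(l,len(q),np.round(r[0],1),np.round(r[1],1),round(r[2],1),"z",np.median(q[:,2]).round(4),b.round().tolist())
rect(near&(Z>.184)&(Z<.196),"lug")
rect(near&(abs(Z-.012)<.004),"base")
rect(near&(abs(Z-.147)<.005),"z147")
k=near&(abs(Z-.147)<.005)
q=P[k][:,:2]*1000-np.array([531.9,-228.4]); a=np.radians(17.7); S=q@np.array([[np.cos(a),-np.sin(a)],[np.sin(a),np.cos(a)]])
for y0 in range(-8,8,4):
    t=S[(S[:,1]>=y0)&(S[:,1]<y0+4)][:,0]; print(y0,np.histogram(t,bins=range(-46,90,4))[0])
E
```

```text
clock: 2.08
position: [0.5066, -0.1417, 0.3185]
ee_rot: [0.989, 0.148, -0.002, 0.0]
ft_force: [0.2, 0.4, 0.1]
grip_width: 1.001
[ 0.5066 -0.1417  0.3185] [0.22 0.39 0.07]
lug 388 [ 529.6 -229.9] [14.  27.2] 19.5 z 0.1908 [[518.0, -219.0], [528.0, -245.0], [541.0, -240.0], [532.0, -215.0]]
base 3782 [ 609.2 -200.1] [130.6  92.2] 16.3 z 0.0132 [[534.0, -174.0], [559.0, -263.0], [685.0, -226.0], [659.0, -138.0]]
z147 929 [ 584.9 -211.6] [45.2 33.4] 17.2 z 0.1478 [[558.0, -202.0], [568.0, -234.0], [611.0, -221.0], [602.0, -189.0]]
-8 [ 0  0  0  4  6  7  5  8  6  0  0  0  3  6  8  8  6  2  1  1  3  6  7  8
 10 12 10 14 14 10 11  0  0]
-4 [ 0  0  0  3 13 14 10 12  9  0  0  0  7  9 12 12 10  4  5  5 10 12 10 11
 14 15 14 10 13 14 12  0  0]
0 [ 0  0  0  3 13 11  9 13 11  0  0  0  7 11 16 14 12  7  4  8 11 16 15 14
 15 13 13 12 10 12  9  3  0]
4 [ 0  0  0  3 19 19 20 21 16  0  0  0 10 16 18 19 15  3  0  1  2 14 12 10
 16 12 13 13 10 10 13  0  0]
```

View pics/w2.png

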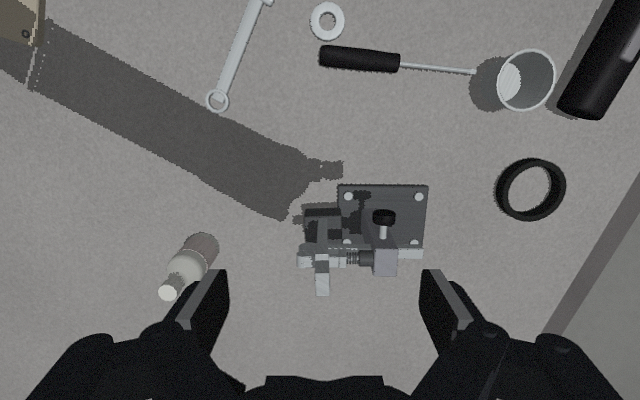

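Wrist view: lug top at (322,285), keeper and spring at (350,258), nose at (305,258). The lug measures (0.5296, -0.2299) here against (0.5326, -0.2285) from the top camera, so I'll use about (0.531, -0.229).

```bash
python3 -m pendant '[[[1.2,-4.3,-2],[0,0,0],100],[[1.2,-4.3,-3],[0,0,0],100],[[0,0,-3],[0,0,0],100],[[0,0,0],[0,0,0],100],[[0,0,0],[0,0,0],100]]'; python3 look.py w3
```

```text
clock: 2.75
position: [0.533, -0.2239, 0.2381]
ee_rot: [0.988, 0.154, -0.0, -0.001]
ft_force: [-1.1, -0.7, 0.4]
grip_width: 0.613
[ 0.533  -0.2239  0.2381] [-1.07 -0.65  0.39]
```

View pics/w3.png

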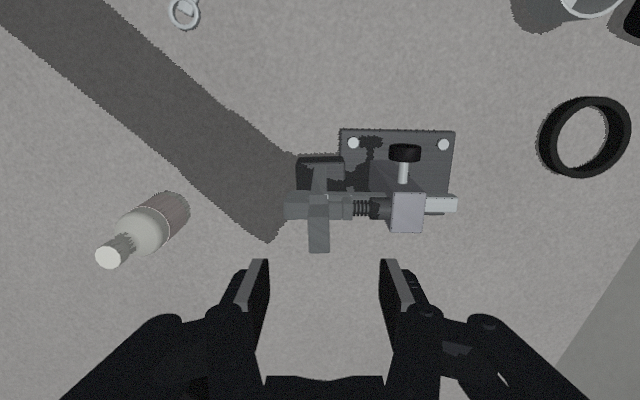

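The fingers, partly closed, frame the lug at (318,235). The stand's edges are nearly level in the picture, so the yaw matches. I'll re-measure closer in.

```bash
cat > meas.py <<'E'
import sys
from h import *
d=np.load(sys.argv[1]+".npz");P=d["P"];Z=P[...,2];ok=d["range_z"]>0
near=ok&(np.hypot(P[...,0]-.56,P[...,1]+.22)<.13)
def rect(m,l):
    m=m.astype(np.uint8);n,lb,s,_=cv2.connectedComponentsWithStats(m);k=1+np.argmax(s[1:,4]);m=lb==k
    q=P[m];r=cv2.minAreaRect(q[:,:2].astype(np.float32)*1000)
    vv,uu=np.nonzero(m)
    print(l,len(q),np.round(r[0],1),np.round(r[1],1),round(r[2],1),"z",np.median(q[:,2]).round(4),"px",uu.min(),uu.max(),vv.min(),vv.max())
rect(near&(Z>.184)&(Z<.196),"lug")
v,u=np.mgrid[:400,:640]
rect(near&(abs(Z-.147)<.004)&(u>385),"column")
rect(near&(abs(Z-.147)<.004)&(u<307),"lip")
rect(near&(abs(Z-.147)<.004)&(u>328)&(u<358),"keeper")
E
python3 meas.py w3; python3 - <<'E'
import cv2
i=cv2.imread("pics/w3.png")[140:260,270:470]; cv2.imwrite("pics/w3z.png",cv2.resize(i,None,fx=4,fy=4,interpolation=cv2.INTER_CUBIC))
E
```

```text
lug 857 [ 529.6 -230.3] [14.  26.9] 19.2 z 0.191 px 307 329 213 253
column 1530 [ 592.6 -209.8] [29.8 34. ] 17.9 z 0.1481 px 386 426 190 232
lip 443 [ 511.2 -234.6] [18.2 14.7] 16.1 z 0.1479 px 283 306 200 219
keeper 449 [ 546.2 -223.4] [20.4 13.9] 18.5 z 0.148 px 329 355 201 219
```

View pics/w3z.png

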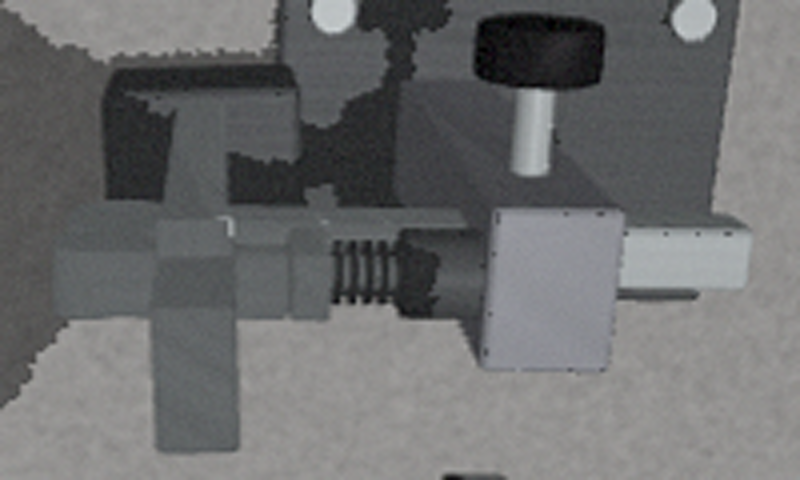

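```bash
python3 - <<'E'
from h import *
d=np.load("w3.npz");P=d["P"]
a=np.radians(17.2);ex=np.array([np.cos(a),np.sin(a)])
K,D,T=d["K"],d["dist"],d["T"]
def ray(u,v,z):
    p=cv2.undistortPoints(np.array([[[u,v]]],float),K,D)[0,0];r=T[:3,:3]@np.array([*p,1]);t=T[:3,3];return (t+r*(z-t[2])/r[2])[:2]*1000
cc=np.array([592.6,-209.8])  # column centre-> recompute by rays on top
pts={"noseout":(284,210,.147),"lipend":(342.3,210,.147),"keepback":(352.7,210,.147),"colL":(391.5,212,.147),"colR":(424.5,212,.147),"lugL":(308,235,.19),"lugR":(329.3,235,.19)}
X={k:ray(*v)@ex for k,v in pts.items()}
o=(X["colL"]+X["colR"])/2-68
for k in X: print(k,round(X[k]-o,1), ray(*pts[k]).round(1))
E
```

```text
noseout -27.5 [ 503.5 -236.7]
lipend 17.3 [ 546.1 -223. ]
keepback 25.3 [ 553.7 -220.6]
colL 55.3 [ 582.8 -213. ]
colR 80.7 [ 607.  -205.3]
lugL -7.1 [ 523.6 -232.7]
lugR 6.7 [ 536.7 -228.5]
```

Along the stand's x, the wrist picture puts the lip end 17.3 mm and the nose -27.5 mm from the origin, so the hook sits about +4 mm off nominal. From the hung position I expect keeper contact after about 12 mm, the pin clear of the lip at about 22.5 mm, and the stop at about 25.5 mm. I'll go down over the lug.

```bash
python3 -m pendant '[[[-0.2,-0.5,-1],[0,0,0],100],[[0,0,-1.5],[0,0,0],100],[[0,0,-1.5],[0,0,0],100],[[0,0,-1],[0,0,0],100],[[0,0,0],[0,0,0],100],[[0,0,0],[0,0,0],100]]'; python3 -c "
from workcell import manip
o=manip.get_obs();print(o['position'].round(4),o['ft_force'].round(2),o['ee_rot'].round(4))"
```

```text
clock: 3.55
position: [0.5316, -0.2279, 0.1859]
ee_rot: [0.988, 0.155, 0.001, -0.001]
ft_force: [1.0, -0.3, -0.6]
grip_width: 0.608
[ 0.5316 -0.2279  0.1859] [ 1.   -0.32 -0.61] [ 9.880e-01  1.547e-01  1.000e-03 -8.000e-04]
```

```bash
python3 -m pendant '[[[0,-0.2,-1.1],[0,0,0],100],[[0,0,0],[0,0,0],100],[[0,0,0],[0,0,0],100]]'; python3 look.py w4
```

```text
clock: 3.92
position: [0.5319, -0.2302, 0.1747]
ee_rot: [0.988, 0.155, 0.001, -0.001]
ft_force: [-0.5, 0.2, -0.0]
grip_width: 0.606
[ 0.5319 -0.2302  0.1747] [-0.51  0.16 -0.01]
```

View pics/w4.png

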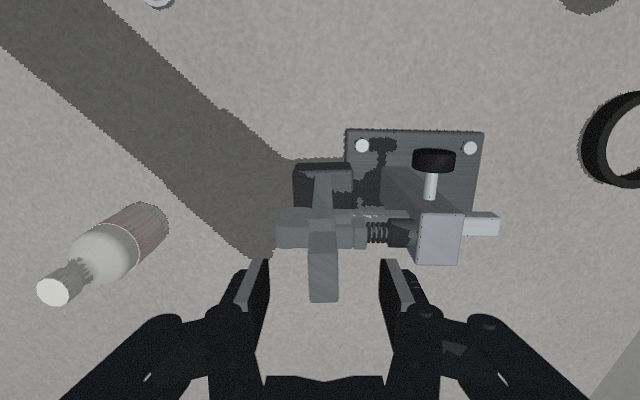

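The lug at (323,280) is centred between the pads at (268,275) and (381,275). I'll close gently.

```bash
python3 -m pendant '[[[0,0,0],[0,0,0],170],[[0,0,0],[0,0,0],190],[[0,0,0],[0,0,0],205],[[0,0,0],[0,0,0],215],[[0,0,0],[0,0,0],230],[[0,0,0],[0,0,0],255],[[0,0,0],[0,0,0],255],[[0,0,0],[0,0,0],255]]' 50; python3 look.py w5
```

```text
clock: 4.97
position: [0.532, -0.2302, 0.1753]
ee_rot: [0.988, 0.155, 0.002, -0.001]
ft_force: [-0.2, 0.2, 0.8]
grip_width: 0.143
[ 0.532  -0.2302  0.1753] [-0.23  0.22  0.84]
```

View pics/w5.png

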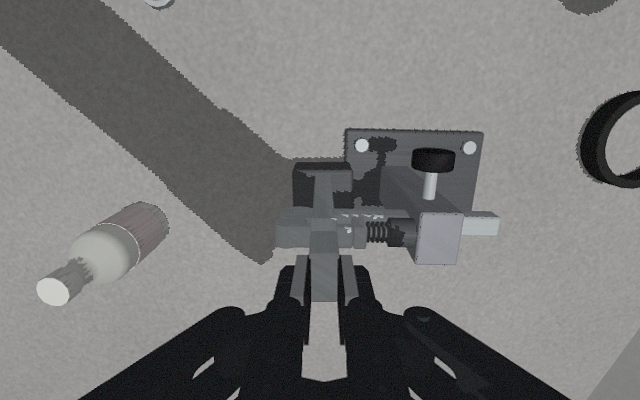

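The pads sit flat on the lug at (323,280) and the forces are near zero. I'll raise it about 2 mm to take the load.

```bash
cat > st.py <<'E'
from workcell import manip
from h import *
o=manip.get_obs();p=o["position"]*1000;a=np.radians(17.3);e=np.array([np.cos(a),np.sin(a)]);f=o["ft_force"]
d=p[:2]-np.array([532.0,-230.2]); n=np.array([-e[1],e[0]])
print("t",round(o["clock"],2),"s",round(d@e,1),"n",round(d@n,1),"z",p[2].round(1),"Fs",round(f[:2]@e,2),"Fn",round(f[:2]@n,2),"Fz",f[2].round(2),"M",o["torque"].round(2),"rv",(R.from_quat(o["ee_rot"])).as_matrix()[:,2].round(4),"g",round(o["grip_width"],3))
E
python3 st.py; python3 -m pendant '[[[0,0,0.1],[0,0,0],255],[[0,0,0.1],[0,0,0],255],[[0,0,0],[0,0,0],255],[[0,0,0],[0,0,0],255]]';python3 st.py
```

```text
t 5.03 s 0.0 n -0.1 z 175.3 Fs -1.22 Fn -0.56 Fz 1.39 M [-0.04  0.1   0.02] rv [ 0.0033  0.0016 -1.    ] g 0.146
clock: 5.52
position: [0.5308, -0.2295, 0.1755]
ee_rot: [0.988, 0.155, 0.0, -0.001]
ft_force: [0.1, -1.3, -4.0]
grip_width: 0.147
t 5.53 s -0.9 n 1.0 z 175.5 Fs -0.32 Fn -1.23 Fz -4.04 M [-0.05 -0.01 -0.01] rv [-3.0e-04  2.6e-03 -1.0e+00] g 0.147
```

```bash
python3 -m pendant '[[[0,0,0.15],[0,0,0],255],[[0,0,0],[0,0,0],255],[[0,0,0],[0,0,0],255]]';python3 st.py;  python3 -m pendant '[[[0,0,0.1],[0,0,0],255],[[0,0,0],[0,0,0],255],[[0,0,0],[0,0,0],255]]';python3 st.py
```

```text
clock: 5.9
position: [0.5306, -0.2294, 0.1767]
ee_rot: [0.988, 0.155, -0.0, -0.001]
ft_force: [0.0, -0.4, -6.0]
grip_width: 0.146
t 5.9 s -1.1 n 1.2 z 176.7 Fs -0.07 Fn -0.39 Fz -5.98 M [-0.05 -0.03  0.01] rv [-9.0e-04  2.8e-03 -1.0e+00] g 0.146
clock: 6.28
position: [0.5306, -0.2294, 0.1778]
ee_rot: [0.988, 0.155, -0.0, -0.001]
ft_force: [-0.1, -0.6, -5.9]
grip_width: 0.145
t 6.28 s -1.1 n 1.2 z 177.8 Fs -0.32 Fn -0.56 Fz -5.85 M [ 0.    0.02 -0.01] rv [-0.001   0.0028 -1.    ] g 0.145
```

The weight, about 5.9 N, is now fully carried and the pin is roughly 1.5–2 mm off the arm. I'll feel along +x towards the keeper.

```bash
python3 -m pendant '[[[0.29,0.08,0],[0,0,0],255],[[0.29,0.08,0],[0,0,0],255],[[0.29,0.08,0],[0,0,0],255],[[0,0,0],[0,0,0],255]]';python3 st.py;  python3 -m pendant '[[[0.2,0.06,0],[0,0,0],255],[[0,0,0],[0,0,0],255],[[0,0,0],[0,0,0],255]]';python3 st.py
```

```text
clock: 6.78
position: [0.5401, -0.2266, 0.1777]
ee_rot: [0.988, 0.155, -0.0, -0.001]
ft_force: [-0.1, 0.3, -5.8]
grip_width: 0.141
t 6.78 s 8.8 n 1.0 z 177.7 Fs 0.01 Fn 0.26 Fz -5.85 M [-0.04 -0.02  0.04] rv [-0.001   0.0028 -1.    ] g 0.141
clock: 7.15
position: [0.5422, -0.2261, 0.1777]
ee_rot: [0.988, 0.155, -0.0, -0.001]
ft_force: [-0.1, -0.7, -5.8]
grip_width: 0.141
t 7.15 s 10.9 n 0.9 z 177.7 Fs -0.3 Fn -0.61 Fz -5.76 M [ 0.01 -0.03  0.08] rv [-0.0011  0.0027 -1.    ] g 0.141
```

```bash
for i in 1; do python3 -m pendant '[[[0.2,0.06,0],[0,0,0],255],[[0,0,0],[0,0,0],255],[[0,0,0],[0,0,0],255]]' >/dev/null;python3 st.py; python3 -m pendant '[[[0.2,0.06,0],[0,0,0],255],[[0,0,0],[0,0,0],255],[[0,0,0],[0,0,0],255]]'>/dev/null;python3 st.py; done
```

```text
t 7.53 s 12.7 n 0.8 z 177.6 Fs -0.21 Fn 0.61 Fz -5.04 M [-0.01  0.09  0.02] rv [-0.0018  0.0027 -1.    ] g 0.14
t 7.9 s 13.6 n 0.6 z 177.4 Fs -2.83 Fn 0.31 Fz -2.76 M [-0.16  0.77 -0.01] rv [-0.004   0.0027 -1.    ] g 0.145
```

Contact came at s≈12.7, as predicted. I'll keep going with a small upward correction, watching Fz.

```bash
python3 -m pendant '[[[0.2,0.06,0.05],[0,0,0],255],[[0,0,0],[0,0,0],255]]' >/dev/null;python3 st.py; python3 -m pendant '[[[0.2,0.07,0.03],[0,0,0],255],[[0,0,0],[0,0,0],255]]'>/dev/null;python3 st.py
```

```text
t 8.15 s 15.3 n 0.6 z 177.5 Fs -3.32 Fn 0.04 Fz -4.83 M [-0.21  0.88  0.01] rv [-0.0052  0.0027 -1.    ] g 0.138
t 8.4 s 17.2 n 0.7 z 177.6 Fs -3.99 Fn -0.65 Fz -5.43 M [-0.27  0.98 -0.03] rv [-0.0059  0.0025 -1.    ] g 0.145
```

```bash
python3 -m pendant '[[[0.2,0.06,0.03],[0,0,0],255],[[0,0,0],[0,0,0],255]]' >/dev/null;python3 st.py; python3 -m pendant '[[[0.2,0.06,0.03],[0,0,0],255],[[0,0,0],[0,0,0],255]]'>/dev/null;python3 st.py; python3 -m pendant '[[[0.2,0.06,0.03],[0,0,0],255],[[0,0,0],[0,0,0],255]]'>/dev/null;python3 st.py
```

```text
t 8.65 s 19.1 n 0.6 z 177.6 Fs -4.26 Fn -0.78 Fz -5.86 M [-0.38  1.06  0.  ] rv [-0.0068  0.0024 -1.    ] g 0.142
t 8.9 s 20.9 n 0.6 z 177.7 Fs -4.61 Fn -0.29 Fz -6.0 M [-0.39  1.18  0.01] rv [-0.0076  0.0024 -1.    ] g 0.142
t 9.15 s 22.6 n 0.6 z 177.8 Fs -5.15 Fn 0.01 Fz -6.69 M [-0.39  1.26  0.  ] rv [-0.0085  0.0023 -1.    ] g 0.143
```

```bash
python3 -m pendant '[[[0.14,0.04,0.02],[0,0,0],255],[[0,0,0],[0,0,0],255]]' >/dev/null;python3 st.py; python3 -m pendant '[[[0.12,0.04,0.02],[0,0,0],255],[[0,0,0],[0,0,0],255]]'>/dev/null;python3 st.py
```

```text
t 9.4 s 23.5 n 0.5 z 177.8 Fs -5.51 Fn -0.07 Fz -6.93 M [-0.37  1.39  0.03] rv [-0.0095  0.0024 -1.    ] g 0.146
t 9.65 s 24.1 n 0.5 z 177.8 Fs -5.32 Fn 0.16 Fz -6.34 M [-0.42  1.35 -0.02] rv [-0.0105  0.0025 -0.9999] g 0.145
```

```bash
python3 -m pendant '[[[0.08,0.02,0.02],[-0.1,-0.5,0],255],[[0,0,0],[0,0,0],255]]' >/dev/null;python3 st.py; python3 -m pendant '[[[0.1,0.03,0.02],[0,-0.2,0],255],[[0,0,0],[0,0,0],255]]'>/dev/null;python3 st.py
```

```text
t 9.9 s 24.3 n 0.6 z 177.9 Fs -6.26 Fn 0.45 Fz -6.55 M [-0.32  1.43 -0.07] rv [-0.0025  0.0011 -1.    ] g 0.146
t 10.15 s 24.6 n 0.6 z 177.8 Fs -5.83 Fn 0.51 Fz -6.91 M [-0.4   1.41 -0.05] rv [-1.0e-04  1.3e-03 -1.0e+00] g 0.143
```

```bash
python3 look.py w6; python3 - <<'E'
import cv2
i=cv2.imread("pics/w6.png")[180:330,240:480]; cv2.imwrite("pics/w6z.png",cv2.resize(i,None,fx=3.3,fy=3.3,interpolation=cv2.INTER_CUBIC))
E
```

```text
[ 0.5553 -0.2223  0.1778] [-5.72 -1.25 -6.91]
```

View pics/w6z.png

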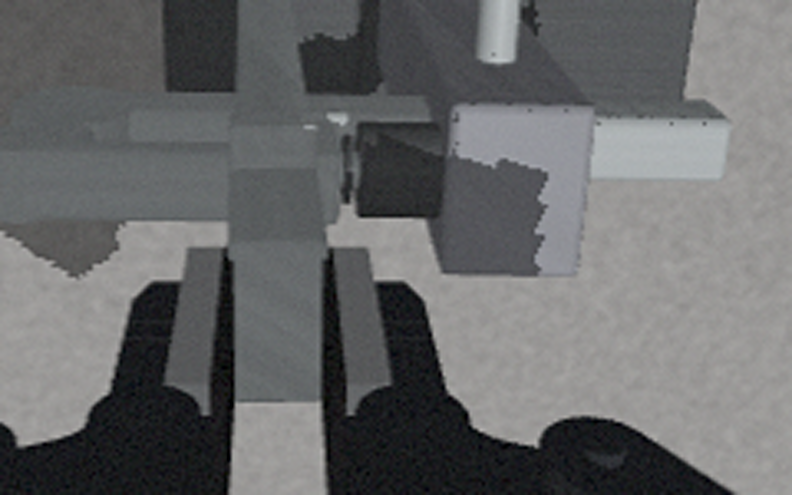

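The picture shows the keeper at (330,170 in the zoom) pushed back, with its spring almost closed up. Pressed depth is about 11.8 mm at 5.8 N. I'll lift in small steps, holding x.

```bash
python3 -m pendant '[[[0.05,0.02,0.12],[0,0,0],255],[[0.05,0.02,0.12],[0,0,0],255]]' >/dev/null;python3 st.py; python3 -m pendant '[[[0.05,0.02,0.12],[0,0,0],255],[[0.05,0.02,0.12],[0,0,0],255]]'>/dev/null;python3 st.py
```

```text
t 10.45 s 24.6 n 0.6 z 179.8 Fs -5.5 Fn 0.03 Fz -8.62 M [-0.48  1.44  0.  ] rv [-0.0018  0.0013 -1.    ] g 0.143
t 10.7 s 24.6 n 0.7 z 181.8 Fs -5.54 Fn 0.14 Fz -8.31 M [-0.43  1.39  0.02] rv [-0.0034  0.0014 -1.    ] g 0.142
```

```bash
python3 -m pendant '[[[0.05,0.02,0.2],[0,-0.1,0],255],[[0.05,0.02,0.2],[0,-0.1,0],255]]' >/dev/null;python3 st.py; python3 -m pendant '[[[0.05,0.02,0.2],[0,-0.1,0],255],[[0.05,0.02,0.2],[0,-0.1,0],255]]'>/dev/null;python3 st.py;python3 -m pendant '[[[0.05,0.02,0.2],[0,-0.1,0],255],[[0.05,0.02,0.2],[0,-0.1,0],255]]'>/dev/null;python3 st.py
```

```text
t 10.95 s 24.7 n 0.8 z 185.2 Fs -4.93 Fn -0.04 Fz -9.06 M [-0.51  1.44 -0.02] rv [-0.0018  0.0014 -1.    ] g 0.142
t 11.2 s 24.7 n 0.9 z 188.8 Fs -5.25 Fn 0.1 Fz -8.5 M [-0.51  1.44 -0.03] rv [-1.0e-04  1.5e-03 -1.0e+00] g 0.143
t 11.45 s 24.7 n 1.0 z 192.3 Fs -6.36 Fn -0.32 Fz -8.4 M [-0.44  1.44 -0.03] rv [ 0.0017  0.0015 -1.    ] g 0.14
```

```bash
python3 -m pendant '[[[0.05,0.01,0.2],[0,0,0],255],[[0.04,0.01,0.2],[0,0,0],255]]' >/dev/null;python3 st.py; python3 -m pendant '[[[0.02,0,0.25],[0,0,0],255],[[0,0,0.25],[0,0,0],255]]'>/dev/null;python3 st.py;python3 -m pendant '[[[0,0,0.3],[0,0,0],255],[[0,0,0.3],[0,0,0],255],[[0,0,0],[0,0,0],255]]'>/dev/null;python3 st.py
```

```text
t 11.7 s 25.0 n 0.7 z 196.6 Fs -4.43 Fn -0.24 Fz -3.78 M [-0.34  1.3  -0.03] rv [ 0.0013  0.0015 -1.    ] g 0.141
t 11.95 s 27.4 n 0.7 z 202.9 Fs -0.39 Fn -0.29 Fz -7.21 M [-0.05 -0.01  0.01] rv [ 0.0061  0.0018 -1.    ] g 0.139
t 12.32 s 28.7 n 0.9 z 210.1 Fs -0.42 Fn -0.19 Fz -6.14 M [-0.03  0.06  0.03] rv [ 0.0087  0.0019 -1.    ] g 0.144
```

The pin is over lip and keeper, raised about 34 mm, and the spring has let go. Next I straighten the tilt and go out over the nose along -x.

```bash
python3 -m pendant '[[[0,0,-0.1],[-0.1,0.5,0],255],[[-0.95,-0.29,0],[0,0,0],255],[[-1.4,-0.43,0],[0,0,0],255],[[-1.4,-0.43,0],[0,0,0],255],[[0,0,0],[0,0,0],255]]' >/dev/null;python3 st.py
```

```text
t 12.95 s -14.8 n 0.7 z 208.6 Fs -0.08 Fn -0.13 Fz -6.88 M [-0.06 -0.31  0.02] rv [-1.7e-03  2.0e-04 -1.0e+00] g 0.143
```

```bash
python3 -m pendant '[[[-1.4,-0.43,0],[0,0,0],255],[[-1.4,-0.43,0],[0,0,0],255],[[-1.4,-0.43,0],[0,0,0],255],[[0,0,0],[0,0,0],255]]' >/dev/null;python3 st.py;  python3 -m pendant '[[[-1.3,-0.4,0],[0,0,0],255],[[-1,-0.3,0],[0,0,0],255],[[0,0,0],[0,0,0],255],[[0,0,0],[0,0,0],255]]' >/dev/null;python3 st.py
python3 - <<'E'
import numpy as np
from h import *
c=dict(np.load("top0.npz"));P=cloud(c)
print("oil",P[275,434].round(3),P[273,440].round(3),"cup",P[165,305].round(3))
E
```

```text
t 13.45 s -62.3 n 0.8 z 208.8 Fs -0.15 Fn -0.47 Fz -5.46 M [-0.02 -0.22 -0.01] rv [-9.e-04  7.e-04 -1.e+00] g 0.14
t 13.95 s -87.3 n 1.1 z 209.1 Fs -0.87 Fn 0.54 Fz -5.94 M [-0.03  0.1  -0.01] rv [ 2.e-04  8.e-04 -1.e+00] g 0.144
oil [ 0.367 -0.318  0.1  ] [ 0.371 -0.327  0.132] cup [0.714 0.035 0.005]
```

```bash
python3 -m pendant '[[[0,0,3],[0,0,0],255],[[0,0,3],[0,0,0],255],[[0.3,1.5,2],[0,0,0],255],[[0.7,3,0],[0,0,-0.5],255],[[1,4,0],[0,0,-0.5],255],[[1,4.2,0],[0,0,-0.5],255],[[1,4.2,0],[0,0,-0.5],255],[[1,4.2,0],[0,0,-0.5],255],[[1,4.2,0],[0,0,-0.5],255],[[1,4.2,0],[0,0,-0.5],255],[[1,4.2,0],[0,0,0],255],[[1,4,0],[0,0,0],255]]'; python3 st.py
```

```text
clock: 15.45
position: [0.5414, 0.1335, 0.2914]
ee_rot: [0.993, 0.119, 0.0, 0.001]
ft_force: [0.6, -0.6, -5.4]
grip_width: 0.143
t 15.45 s 117.1 n 344.5 z 291.4 Fs 0.41 Fn -0.8 Fz -5.41 M [-0.01 -0.11 -0.01] rv [ 4.0e-04 -1.2e-03 -1.0e+00] g 0.143
```

```bash
python3 -m pendant '[[[0.9,4,0],[0,0,0],255],[[0.9,3.5,0],[0,0,0],255],[[0.4,2,0],[0,0,0],255],[[0,0,0],[0,0,0],255],[[0,0,0],[0,0,0],255]]'; python3 look.py w7; python3 - <<'E'
from workcell import manip
from h import *
for n in ["top","side"]:
    c=manip.camera(n);np.savez(n+"7.npz",**c)
    (u0,u1,v0,v1)=dict(side=(240,370,210,370),top=(180,320,140,260))[n]
    cv2.imwrite(f"pics/{n}7.png",cv2.resize(c["pixels"][v0:v1,u0:u1,::-1],None,fx=3.7 if n=="side" else 5,fy=3.7 if n=="side" else 5,interpolation=cv2.INTER_CUBIC))
E
```

```text
clock: 16.08
position: [0.5637, 0.2357, 0.2888]
ee_rot: [0.993, 0.121, -0.001, 0.001]
ft_force: [0.3, -0.2, -6.9]
grip_width: 0.142
[0.5637 0.2357 0.2888] [ 0.3  -0.17 -6.93]
```

View pics/w7.png

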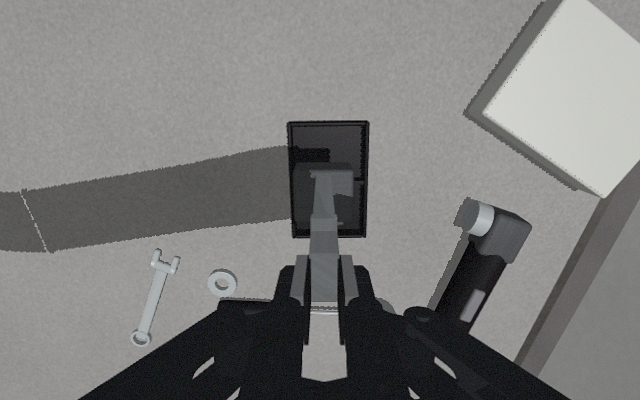

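View pics/side7.png

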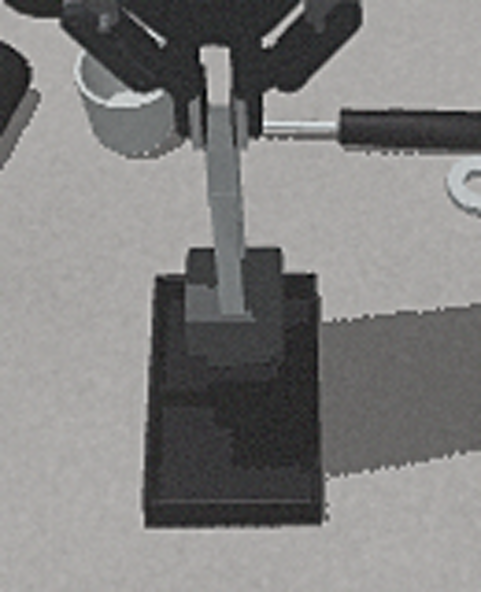

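View pics/top7.png

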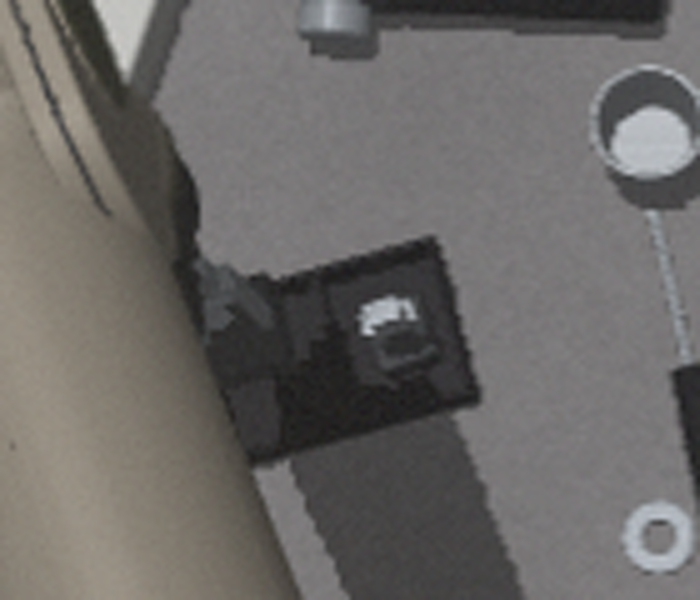

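The wrist view shows the lug at (323,270) and the block at (330,178) above the tray's far bay; the side view shows the same. I'll check the weight's tilt and position in the grip from depth, and the bay's centre in the wrist view.

```bash
python3 - <<'E'
from h import *
d=np.load("w7.npz");P=d["P"];Z=P[...,2];ok=d["range_z"]>0
v,u=np.mgrid[:400,:640]
m=ok&(u>300)&(u<360)&(v>150)&(v<215)
for lo in np.arange(.06,.3,.01): 
    k=m&(Z>=lo)&(Z<lo+.01)
    if k.sum()>20: print(lo.round(2),k.sum(),(P[k][:,:2].mean(0)*1000).round(1))
k=m&(abs(Z-.174)<.006); q=P[k]
if len(q)>20:
    A=np.c_[q[:,:2]-q[:,:2].mean(0),np.ones(len(q))];co=np.linalg.lstsq(A,q[:,2],rcond=None)[0];print("plane slope deg",np.degrees(co[:2]).round(2),co[2],len(q))
    r=cv2.minAreaRect(q[:,:2].astype(np.float32)*1000);print(r)
rim=ok&(u>280)&(u<375)&(v>115)&(v<245)&(abs(Z-.028)<.005)
r=cv2.minAreaRect(P[rim][:,:2].astype(np.float32)*1000);print("rim",r,cv2.boxPoints(r).round())
E
```

```text
0.14 50 [557.5 258.9]
0.15 105 [556.9 258.7]
0.16 143 [557.9 258.9]
0.17 1703 [563.8 243.1]
0.18 42 [556.3 255.3]
0.19 53 [556.2 255.2]
0.2 58 [556.3 255.2]
0.21 66 [556.5 255.2]
0.22 74 [556.4 255.1]
0.23 76 [556.5 255. ]
0.24 97 [556.7 255. ]
0.25 114 [556.8 255. ]
0.26 123 [556.9 254.9]
0.27 54 [556.8 255. ]
plane slope deg [-0.14 -2.63] 0.17612735371252505 1745
((563.3068237304688, 240.30738830566406), (43.043701171875, 39.50255584716797), 13.451799392700195)
rim ((572.670166015625, 211.3624267578125), (100.1000747680664, 151.7088165283203), 14.63139533996582) [[505. 272.]
 [543. 125.]
 [640. 151.]
 [602. 297.]]
```

The leg is vertical to within about 0.3°. Both cameras agree that the weight needs a shift of (+0.25, +1.1) cm to the bay's centre. I'll shift it and go down part way.

```bash
python3 -m pendant '[[[0.25,1.1,0],[0,0,0],255],[[0,0,-2],[0,0,0],255],[[0,0,-3],[0,0,0],255],[[0,0,-2.5],[0,0,0],255],[[0,0,0],[0,0,0],255],[[0,0,0],[0,0,0],255]]'; python3 st.py; python3 look.py w8
```

```text
clock: 16.98
position: [0.5675, 0.2489, 0.2152]
ee_rot: [0.993, 0.121, 0.001, -0.001]
ft_force: [-0.2, -1.1, -5.1]
grip_width: 0.143
t 16.98 s 176.4 n 446.9 z 215.2 Fs -0.48 Fn -1.0 Fz -5.14 M [ 0.01 -0.13  0.02] rv [ 0.0015  0.0018 -1.    ] g 0.143
[0.5675 0.2489 0.2152] [-0.16 -1.1  -5.14]
```

View pics/w8.png

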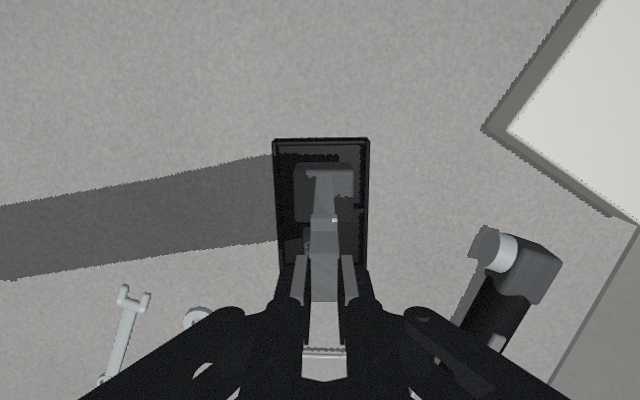

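The block (296–354) is centred across the tray's inside (280–365). On down, with a 2 mm correction in y.

```bash
python3 -m pendant '[[[0,-0.2,-1.5],[0,0,0],255],[[0,0,-2],[0,0,0],255],[[0,0,-1.2],[0,0,0],255],[[0,0,0],[0,0,0],255],[[0,0,0],[0,0,0],255]]'; python3 st.py
```

```text
clock: 17.65
position: [0.5686, 0.2469, 0.1679]
ee_rot: [0.993, 0.12, 0.003, -0.002]
ft_force: [0.0, -0.4, -5.9]
grip_width: 0.145
t 17.65 s 176.8 n 444.6 z 167.9 Fs -0.09 Fn -0.44 Fz -5.9 M [-0.04 -0.01  0.  ] rv [ 0.0047  0.0036 -1.    ] g 0.145
```

```bash
python3 -m pendant '[[[-0.1,0,-0.4],[-0.2,0.27,0],255],[[0,0,-0.4],[0,0,0],255],[[0,0,-0.2],[0,0,0],255],[[0,0,0],[0,0,0],255]]' >/dev/null; python3 st.py; python3 -m pendant '[[[0,0,-0.1],[0,0,0],255],[[0,0,0],[0,0,0],255]]'>/dev/null; python3 st.py;python3 -m pendant '[[[0,0,-0.1],[0,0,0],255],[[0,0,0],[0,0,0],255]]'>/dev/null; python3 st.py
```

```text
t 18.15 s 176.4 n 445.1 z 158.4 Fs 0.48 Fn 0.24 Fz -6.48 M [-0.   -0.02 -0.07] rv [ 1.2e-03  8.0e-04 -1.0e+00] g 0.142
t 18.4 s 176.5 n 445.1 z 157.5 Fs 0.25 Fn -0.46 Fz -6.41 M [-0.06 -0.01  0.01] rv [ 0.0015  0.001  -1.    ] g 0.146
t 18.65 s 176.5 n 445.1 z 156.5 Fs -0.14 Fn 1.02 Fz -6.41 M [ 0.03  0.   -0.01] rv [ 0.0015  0.001  -1.    ] g 0.145
```

```bash
python3 -m pendant '[[[0,0,-0.1],[0,0,0],255],[[0,0,0],[0,0,0],255]]' >/dev/null; python3 st.py; python3 -m pendant '[[[0,0,-0.08],[0,0,0],255],[[0,0,0],[0,0,0],255]]'>/dev/null; python3 st.py;python3 -m pendant '[[[0,0,-0.08],[0,0,0],255],[[0,0,0],[0,0,0],255]]'>/dev/null; python3 st.py
```

```text
t 18.9 s 176.5 n 445.1 z 155.5 Fs -0.44 Fn -0.05 Fz -6.54 M [-0.04 -0.   -0.04] rv [ 0.0016  0.001  -1.    ] g 0.144
t 19.15 s 176.6 n 445.1 z 154.6 Fs -0.22 Fn 0.67 Fz -5.98 M [-0.02  0.03 -0.01] rv [ 0.0016  0.0011 -1.    ] g 0.14
t 19.4 s 176.6 n 445.1 z 153.8 Fs -0.76 Fn -0.09 Fz -6.05 M [ 0.03 -0.03 -0.03] rv [ 0.0017  0.0011 -1.    ] g 0.143
```

```bash
python3 -m pendant '[[[0,0,-0.08],[0,0,0],255],[[0,0,0],[0,0,0],255]]' >/dev/null; python3 st.py; python3 -m pendant '[[[0,0,-0.08],[0,0,0],255],[[0,0,0],[0,0,0],255]]'>/dev/null; python3 st.py
```

```text
t 19.65 s 177.0 n 445.4 z 153.8 Fs -0.45 Fn -0.02 Fz -4.87 M [-0.09  0.07 -0.02] rv [ 0.0026  0.002  -1.    ] g 0.145
t 19.9 s 177.3 n 445.5 z 153.7 Fs -1.33 Fn -0.13 Fz -3.91 M [-0.1   0.22 -0.04] rv [ 0.0035  0.0026 -1.    ] g 0.142
```

Contact came where predicted (z≈153.8 mm). I'll ease the rest of the load onto the floor.

```bash
python3 -m pendant '[[[-0.04,0,-0.08],[-0.1,0.15,0],255],[[0,0,-0.05],[0,0,0],255],[[0,0,0],[0,0,0],255]]' >/dev/null; python3 st.py; python3 -m pendant '[[[0,0,-0.1],[0,0,0],255],[[0,0,0],[0,0,0],255]]' >/dev/null; python3 st.py
```

```text
t 20.27 s 177.6 n 445.6 z 153.7 Fs -1.32 Fn 1.13 Fz 0.0 M [-0.15  0.34  0.01] rv [ 0.0025  0.0019 -1.    ] g 0.145
t 20.52 s 178.1 n 445.7 z 153.8 Fs -1.83 Fn 0.36 Fz -0.14 M [-0.23  0.46  0.04] rv [ 0.0037  0.0027 -1.    ] g 0.143
```

Fully on the floor. I'll open the fingers slowly, only part way.

```bash
python3 -m pendant '[[[0,0,0],[0,0,0],200],[[0,0,0],[0,0,0],190],[[0,0,0],[0,0,0],170],[[0,0,0],[0,0,0],140],[[0,0,0],[0,0,0],120],[[0,0,0],[0,0,0],110]]' 20; python3 st.py; python3 look.py w9
```

```text
clock: 21.28
position: [0.5698, 0.2482, 0.1531]
ee_rot: [0.993, 0.12, 0.002, -0.001]
ft_force: [-0.5, 0.2, 1.1]
grip_width: 0.566
t 21.27 s 178.4 n 445.5 z 153.1 Fs -0.38 Fn 0.38 Fz 1.09 M [-0.03  0.05 -0.03] rv [ 0.0042  0.0025 -1.    ] g 0.566
[0.5698 0.2482 0.1531] [-0.48  0.25  1.09]
```

View pics/w9.png

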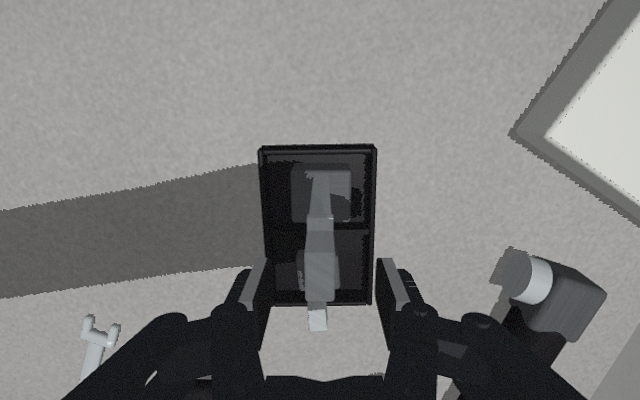

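The weight stands alone at (320,195) in its bay, the fingers at (265,280) and (382,280) are clear of the lug, and the small weight is undisturbed at (318,275). I'll retreat straight up.

```bash
python3 -m pendant '[[[0,0,1],[0,0,0],100],[[0,0,2],[0,0,0],100],[[0,0,4],[0,0,0],100],[[0,0,5],[0,0,0],100],[[0,2,3],[0,0,0],100],[[-1,5,0],[0,0,0],100],[[-2,5,0],[0,0,0],100],[[-2,5,0],[0,0,0],100],[[-2,5,0],[0,0,0],100],[[0,0,0],[0,0,0],100],[[0,0,0],[0,0,0],100]]'; python3 - <<'E'
from workcell import manip
from h import *
for n in ["top","side"]:
    c=manip.camera(n);np.savez(n+"9.npz",**c); P=cloud(c);Z=P[...,2]
    (u0,u1,v0,v1)=dict(side=(240,370,210,370),top=(180,320,140,260))[n]
    f=3.7 if n=="side" else 5
    cv2.imwrite(f"pics/{n}9.png",cv2.resize(c["pixels"][v0:v1,u0:u1,::-1],None,fx=f,fy=f,interpolation=cv2.INTER_CUBIC))
    cv2.imwrite(f"pics/{n}9full.png",c["pixels"][:,:,::-1])
    m=(abs(Z-.168)<.006)&(np.hypot(P[...,0]-.567,P[...,1]-.247)<.06)
    if m.sum()>5: print(n,"lug top",m.sum(),np.median(P[m],0).round(4),cv2.minAreaRect(P[m][:,:2].astype(np.float32)*1000))
    b=dict(np.load(n+"0.npz")); df=np.abs(cv2.GaussianBlur(c["pixels"],(5,5),0).astype(int)-cv2.GaussianBlur(b["pixels"],(5,5),0)).max(2)>40
    nn,l,s,ce=cv2.connectedComponentsWithStats(df.astype(np.uint8)); print([x.tolist() for x in s[1:] if x[4]>15])
E
```

```text
clock: 22.7
position: [0.4971, 0.4721, 0.317]
ee_rot: [0.993, 0.118, 0.006, -0.003]
ft_force: [1.0, -1.1, 0.1]
grip_width: 0.607
top lug top 58 [0.568  0.2488 0.1678] ((568.930908203125, 248.93714904785156), (14.56947135925293, 27.74175262451172), 11.316987037658691)
[[0, 156, 62, 129, 4852], [48, 174, 6, 12, 49], [90, 186, 8, 8, 43], [64, 188, 51, 46, 1261], [218, 200, 16, 10, 90], [403, 208, 5, 5, 17], [400, 213, 6, 6, 22], [386, 217, 10, 16, 88], [161, 232, 157, 153, 5296], [89, 239, 84, 87, 778], [47, 302, 79, 73, 1904], [0, 311, 55, 84, 3104], [116, 311, 45, 41, 1036], [184, 334, 83, 66, 1837], [153, 344, 28, 21, 295], [129, 354, 22, 18, 189], [187, 371, 69, 29, 883], [135, 373, 56, 27, 810]]
[[581, 7, 59, 90, 1701], [572, 30, 57, 70, 196], [390, 33, 234, 96, 9835], [310, 99, 53, 23, 713], [614, 105, 7, 9, 20], [221, 108, 81, 36, 126], [236, 108, 362, 281, 18918], [594, 110, 9, 14, 62], [520, 112, 120, 247, 11869], [204, 116, 137, 105, 1689], [610, 117, 10, 7, 45], [203, 126, 28, 42, 191], [598, 132, 10, 22, 111], [359, 134, 8, 12, 65], [424, 136, 7, 3, 17], [343, 147, 30, 16, 308], [365, 157, 35, 6, 71], [331, 162, 13, 10, 100], [306, 165, 64, 37, 1003], [343, 167, 7, 4, 16], [306, 174, 5, 6, 23], [313, 174, 9, 4, 23], [273, 181, 33, 22, 91], [230, 186, 42, 68, 964], [274, 197, 34, 24, 260], [262, 221, 8, 9, 26], [349, 241, 22, 9, 174], [282, 285, 18, 18, 242], [280, 285, 46, 53, 1354], [519, 286, 21, 38, 358], [301, 288, 5, 4, 17], [355, 307, 166, 93, 6105], [517, 348, 24, 52, 202], [513, 350, 4, 11, 23], [551, 353, 89, 47, 1244], [485, 358, 26, 42, 348], [498, 361, 19, 39, 77]]
```

View pics/side9.png

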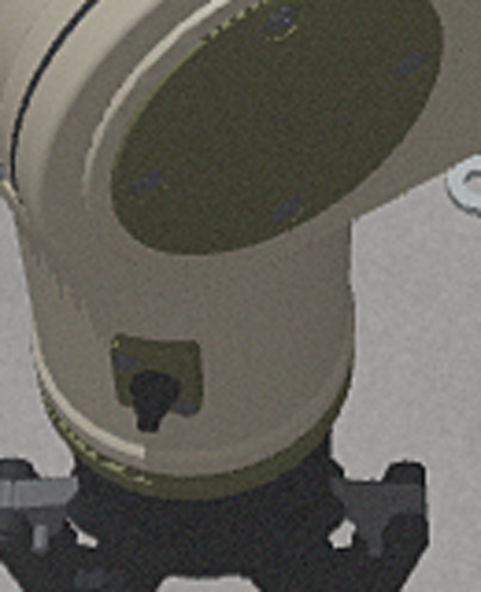

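View pics/top9full.png

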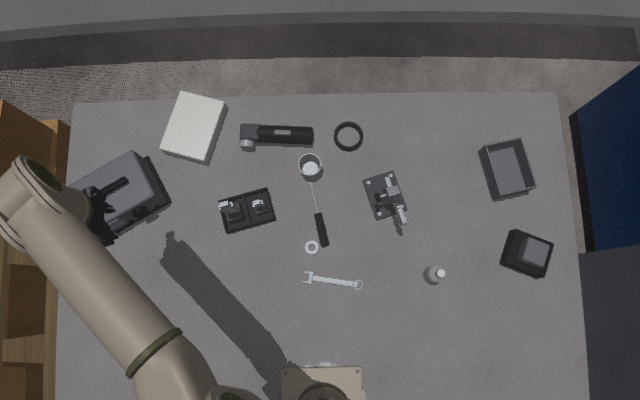

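The top view shows the weight in the left bay at (230,207), with its lug top at 0.168 m, the upright height. Everything else is where it was. One last check: the gripper's clearance from the box near it, before handing in.

```bash
python3 - <<'E'
from h import *
c=dict(np.load("top0.npz"));P=cloud(c);q=P[150:245,62:175].reshape(-1,3);q=q[(q[:,2]>.02)&(q[:,2]<.6)]
print(np.percentile(q,[1,99],axis=0).round(3)); d=np.hypot(q[:,0]-.497,q[:,1]-.472);print("within 90mm, max z",q[d<.09][:,2].max() if (d<.09).any() else None)
E
python3 -m pendant '[[[0,0,0],[0,0,0],100],[[0,0,0],[0,0,0],100]]'; python3 -c "
from workcell import manip
print(manip.hand_in())"
```

```text
[[0.502 0.46  0.025]
 [0.741 0.718 0.137]]
within 90mm, max z 0.10212965936566354
clock: 23.05
position: [0.4982, 0.4702, 0.3174]
ee_rot: [0.993, 0.117, 0.006, -0.003]
ft_force: [-0.7, -0.4, -0.5]
grip_width: 0.606
the job is handed in; nothing more can be done
None
```

The weight is off the hook and standing upright in the tray's empty bay, and I handed the job in at about 23 s of the 69 s allowed.

- **Keeper:** I gripped the lug, took the weight's load (about 5.9 N) and pushed its pin along to the keeper. I pressed it about 11.8 mm. The highest reading along the push was 6.4 N, against the 16 N strain limit, and it never rose sharply as it would at the stop.
- **Lift-off:** I raised the pin over lip and keeper, then took it out over the nose to about 87 mm on the -x side before lifting freely. While the pin rubbed up the keeper face, the lift force reached about 9 N, some 3 N above the weight itself.
- **Setting down:** Contact with the bay floor came where predicted (TCP z ≈ 153.8 mm). I eased the load off until the vertical force read zero, then opened the fingers and backed away.

**Last checks:**
- The lug top is at 0.168 m, the height for standing upright on the bay floor, and about 2–3 mm from the bay's centre.
- The final top picture shows nothing else moved.
- The wrist force is near zero, and the gripper is well clear of the box beside it.
- The final side picture was blocked by the arm, so only the top and wrist cameras confirm the placement.
- The wrist and top cameras disagreed by 2–3 mm, within calibration error.

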